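Close the filter drawer and hold the vent coupler on its nipple

TASK

Get the countertop water filter ready to bleed: first push its open filter drawer fully home so that it seats at its catch, then pick up the hand-held vent coupler and press it squarely, bell mouth first, onto the tilted vent nipple on top of the unit until the nipple snaps down. Finish while still gripping the coupler and pressing it down against the nipple's spring; do not let go. Leave the spice jar and the tub where they are.

Things in the scene. Friction and masses are not known exactly. Their poses are not given: they have to be found in the camera images.
- filter_unit: Countertop water filter, a plain steel box fixed to the table, 170 (x) x 170 (y) x 85 mm high; origin at the centre of its underside on the table. Its x axis points from its open front, which roughly faces the robot, to its back. On its top, 20 mm behind the centre, a boss 62 mm across carries the tilted nipple.
- filter_drawer (a joint): How far the filter drawer stands out of the unit's front, m: 0 fully home, up to 0.07; slides along the unit's x axis (home is towards the unit's +x) and starts 0.04 to 0.065 open. About 1.5 N of drag; its catch pushes back with about 4 N more when 7 to 14 mm open and pulls the drawer in below about 5 mm, where it then stays by itself.
- drawer_front (a point): Centre of the flat outer face of the drawer's white front plate (140 mm wide, 66 mm high, its lower edge 13 mm and upper edge 79 mm above the table, no handle); moves with the drawer. Its axes are the unit's axes; push the face along its +x.
- nipple_tip (a point): Centre of the end of the brass vent nipple; its z axis points outward along the nipple, which leans 25 degrees (0.436 rad) from vertical towards the unit's front (-x of the unit). The nipple's head is 15 mm across, tapered at the end to 9 mm, its stem 12 mm; it stands 32 mm clear of a 25 mm wide sleeve below. Moves with the nipple as it is pressed in.
- vent_nipple (a joint): How far the nipple is pressed into its sleeve along its axis, m: 0 out (start), stop at 0.016. Sprung: resists with 4 N at once, about 8 N at 0.002, then snaps through at 0.005 and the resistance drops to about 4 N at 0.008, then is 9 N at 0.010 rising evenly to 12 N at the stop. Pressing it to 0.010 to 0.013 leaves room on both sides. It springs back out when released.
- coupler_grip (a point): Middle of the square black grip of the hand-held vent coupler, 74 mm above its bell mouth. The coupler is loose, 0.18 kg, 103 mm tall, and stands upright on its mouth on the table, to the left or right of the unit's front. The grip is 28 x 28 mm (flats across this point's x and y axes) and 50 mm long, from 47 mm to 97 mm above the mouth; below it a flange 46 mm across, above it a cap 34 mm across and 6 mm thick. z points from the mouth up to the cap.
- coupler_mouth (a point): Centre of the coupler's bell mouth (39 mm across outside), the underside it stands on. The bore flares out from 19 mm wide inside to 29 mm at the mouth and is 16 mm deep, so with the nipple's tip touching the bottom of the bore the mouth lies 16 mm past the tip. z as for the grip.
- spice_jar: Bystander: loose upright glass spice jar with a lid, 46 mm across, 106 mm tall, on the other side of the unit's front from the coupler; origin at the centre of its underside.
- small_tub: Bystander: loose white round tub, 107 mm across, 80 mm tall, left of the unit; origin at the centre of its underside.

How it is judged:
By the outcome, as a careful person would: the job done as asked, in the order asked, and still so for the second after the job is handed in, while the arm keeps its last pose, push and grip.
It also fails if it takes over 51 s, if anything falls off the work surface, if the arm or the gripper's body presses on something with over 40 N, if the wrist force passes 120 N, or if a joint passes its speed limit or range.

ROBOT

A 7-joint arm with a two-finger parallel gripper is mounted at the origin on the work surface; the furniture and walls round the work are solid. World frame = base frame: x ahead of the robot, y to its left, z up, the work surface at z = 0. Lengths are in mm, angles in degrees, forces in N, time in s.
With the tool pointing down it reaches from about 350 to 900 mm from the base axis. Payload 19.9 kg.
Tool frame: the origin (TCP) lies midway between the tips of the shut fingers; the grasp point (between the pads) lies 19 mm behind it; z points along the fingers, y is the direction in which the jaws open and shut (so a half turn about z gives the same grasp; the last joint's range is limited). The gripper opens to 85 mm and grips with 20 to 120 N. Pads are 22 mm wide; open, the fingers measure 114 mm over their backs; the gripper's body (76 mm by 85 mm) begins 54 mm behind the grasp point. The pads swing forward as they close: fully open they stand 13 mm farther back than shut.
Start: joints at [67.294, 23.915, -0.59, 92.452, 0.269, 63.638, -3.037], TCP at [217.121, -586.055, 231.26] pointing down, gripper open.
Joint ranges: [-161.28, 161.28], [-22.2, 115.67], [-73.04, 71.86], [3.21, 147.25], [-68.34, 248.33], [10.77, 114.83], [-161.83, 161.83]. Speed limits (degrees/s): [108.29, 108.29, 136.94, 136.94, 172.46, 172.46, 172.46].

INTERFACE

Orientations are given as [roll, pitch, yaw] about the fixed x, y, z axes, in that order (R = Rz(yaw) Ry(pitch) Rx(roll)).
In Python, from plant import observe, viewer, order gives the robot as it stands.
- The arm moves only by the tool arm_command, never from a script. Its argument "steps" is a list of rows, each an object of numbers: "tx", "ty", "tz": the shift along the tool's x, y, z in mm; "twist": the turn about the tool's z in rad. A call has 1 to 20 rows; each row shifts and turns the commanded pose from where the row before left it, along the tool's axes as they then stand; what a row does not reach is not made up. A row lasts 1/10 s, in which the tool goes at most 50 mm and 8.59 degrees, less where a joint would pass 70% of its speed; a pose out of reach is approached as far as the arm can. A call with a gripper value outside its range is refused whole. "fingers" is the closure in counts, from 0 (fully open) to 255 (shut), set as the call begins (left out, the last holds). The fingers move at their own pace and stop on an object; "grip_force" is the grip in N (left out, the last holds). Time passes only in rows, so rows that do not move let the fingers close. It gives the time, the measured TCP pose, the force and the opening at its end, in the units of the state.
- observe(): the state, without advancing time (a new reading comes with each control period).
- viewer.capture(name): name is "side" or "top" or "wrist"; returns the picture (400x640x3 uint8, blue, green, red); there is no depth.
- viewer.camera_info(name): a dict with "K" (3x3 intrinsics, pixels), "D" ([k1, k2, p1, p2, k3] as OpenCV has them; the pictures are not rectified), "pose" (4x4, takes a point from camera to world coordinates); the wrist camera has in their place "hand_eye" (4x4, takes a point from camera to tool coordinates, whose origin is the TCP and whose axes are the flange's). Camera axes: x right, y down, z forward; pixel columns grow to the right and rows downward; lengths in mm; the calibration is good to about 2 mm. A picture is of the moment at which its call begins: read the wrist's pose just before it. camera_info takes no time and is no camera call.
- order.close_job(): hands the job in, once; it reports no verdict.
Trained networks look in the newest picture that a camera, given by its name, has taken for a name from the list of things; names that differ only in an ending like _2 or _b are one class to them, and where a whole thing is asked for, a point or a joint stands for the part that bears it (a point fixed in the world has none). Each returns a list of dicts, best first, with "confidence" (0 to 1); they miss things now and then, are a little off and sometimes report something else, mostly with a low value. They report only what shows in the picture. A call takes as long as a camera call.
- viewer.trace(name, camera): "mask" (400x640 bool, what is visible of it) and "box" ([left, top, width, height] in pixels, round what is visible of it).
- viewer.spot_point(name, camera): "point" ([column, row] in pixels: a listed point, or the origin of a listed thing).
The state is a dict: "clock": time; "joint_pos": joint angles; "qvel": joint speeds; "joint_torque": joint torques, N m; "position": TCP position; "eef_rot": TCP orientation; "wrist_force": force on the tool from outside, world axes, zero at the start; "ft_torque": the same for the moment, N m; "opening": finger opening in mm.
Only numpy, scipy, OpenCV 4.12 (cv2) and the standard library are available. Lean on these libraries where they do the work, as an engineer would, in place of code of your own. Each camera call takes 0.05 s, during which the arm holds its last target. There are 200 camera calls.

## Working session

There is one attempt and no reset: what is moved stays moved. The work goes in short steps, Python scripts to look and compute and a tool call to move; the robot and the scene stay as the last step left them, time stands still between calls to the robot, and variables do not carry over. Pictures are saved under pics/ and viewed, about 8 in all and at most 12, crops included, and the job is handed in when it is done.

Besides the shell and the picture viewer there is one more tool, called after "Call:" as name([rows], argument=value, ...), one row to a line, values as JSON. arm_command: Moves the arm, as the interface text tells. Its arguments: {"type":"object","properties":{"steps":{"type":"array","items":{"type":"object","properties":{"tx":{"type":"number"},"ty":{"type":"number"},"tz":{"type":"number"},"twist":{"type":"number"}}}},"fingers":{"type":"number"},"grip_force":{"type":"number"}},"required":["steps"]}

```bash
mkdir -p pics; ls
cat > h.py <<'E'
import numpy as np, cv2
from scipy.spatial.transform import Rotation as R
from plant import observe, viewer, order
def tool():
    s=observe(); T=np.eye(4); T[:3,:3]=R.from_euler('xyz',s['eef_rot'],degrees=True).as_matrix(); T[:3,3]=s['position']; return T
def cam(n,T=None):
    i=viewer.camera_info(n); P=np.array(i['pose']) if 'pose' in i else (tool() if T is None else T)@np.array(i['hand_eye'])
    return np.array(i['K'],float),np.array(i['D'],float),P
def ray(n,px,T=None):
    K,D,P=cam(n,T); u=cv2.undistortPoints(np.array([[px]],float),K,D)[0,0]
    d=P[:3,:3]@np.array([u[0],u[1],1]); return P[:3,3],d/np.linalg.norm(d)
def onz(n,px,z,T=None):
    o,d=ray(n,px,T); return o+d*(z-o[2])/d[2]
def proj(n,X,T=None):
    K,D,P=cam(n,T); Q=np.linalg.inv(P); return cv2.projectPoints(np.atleast_2d(np.array(X,float)),cv2.Rodrigues(Q[:3,:3])[0],Q[:3,3],K,D)[0][:,0]
def tri(rs):
    A=sum(np.eye(3)-np.outer(d,d) for o,d in rs); b=sum((np.eye(3)-np.outer(d,d))@o for o,d in rs); X=np.linalg.solve(A,b)
    return X,[float(np.linalg.norm((np.eye(3)-np.outer(d,d))@(X-o))) for o,d in rs]
E
cat > a.py <<'E'
from h import *
np.set_printoptions(precision=1,suppress=True)
s=observe(); print({k:np.round(v,2) for k,v in s.items()})
im={}
for n in ['side','top']:
    im[n]=viewer.capture(n); cv2.imwrite(f'pics/{n}0.png',im[n]); print(n,cam(n)[2])
for p in ['filter_unit','drawer_front','nipple_tip','coupler_grip','coupler_mouth','spice_jar','small_tub']:
    rs=[]
    for n in ['side','top']:
        r=viewer.spot_point(p,n)
        for q in r[:2]: print(p,n,np.round(q['point'],1),round(q['confidence'],2))
        if r: rs.append(ray(n,r[0]['point']))
    if len(rs)==2: X,e=tri(rs); print('   ',X,np.round(e,1))
E
python3 a.py
```

```text
pics
{'clock': np.float64(0.0), 'joint_pos': array([67.3, 23.9, -0.6, 92.5,  0.3, 63.6, -3. ]), 'qvel': array([-0. ,  0. , -0. ,  0.1,  0.1, -0.1,  0. ]), 'joint_torque': array([  0. , -86.5,   0.7, -43.5,   0. ,   0. ,  -0. ]), 'position': array([ 217. , -585.8,  230.7]), 'eef_rot': array([-179.9,    0. ,   20.3]), 'wrist_force': array([ 0.2,  0.3, -0.1]), 'ft_torque': array([-0.1,  0. , -0.1]), 'opening': np.float64(85.78)}
side [[ -1.   -0.2   0.2 394.6]
 [ -0.3   0.7  -0.7 618.4]
 [ -0.   -0.7  -0.7 686.4]
 [  0.    0.    0.    1. ]]
top [[   0.    -1.     0.1  437.1]
 [  -1.    -0.    -0.     8.2]
 [   0.    -0.1   -1.  1168.4]
 [   0.     0.     0.     1. ]]
filter_unit side [298.8 210.5] 0.93
filter_unit top [322.2 168. ] 0.64
filter_unit top [222.6 177.1] 0.34
    [633.  -33.8  -2.1] [5.3 5.3]
drawer_front side [353.9 214.8] 0.97
drawer_front top [318.4 220.9] 0.91
    [486.7 -21.4  33.3] [1.4 1.4]
nipple_tip side [299.4 167.9] 0.43
nipple_tip top [322.3 159.5] 0.39
nipple_tip top [224.6 172.6] 0.38
    [627.4 -29.5 140.7] [7.6 7.6]
coupler_grip side [350.4 293.8] 0.59
coupler_grip top [223.3 236.2] 0.84
    [445.1 223.9  79.3] [1.3 1.3]
coupler_mouth side [344.8 317.6] 0.94
coupler_mouth top [228.3 236.7] 0.51
    [447.6 226.7  -3.3] [1.9 1.9]
spice_jar side [366.1 176.2] 0.73
spice_jar top [389.9 227. ] 0.55
    [ 481.  -220.8   -7.8] [7.6 7.6]
small_tub side [270.1 300.2] 0.72
small_tub side [345.5 317.2] 0.71
small_tub top [224.2 172.8] 0.94
    [612.1 237.3   9.2] [9.9 9.9]
```

View pics/side0.png

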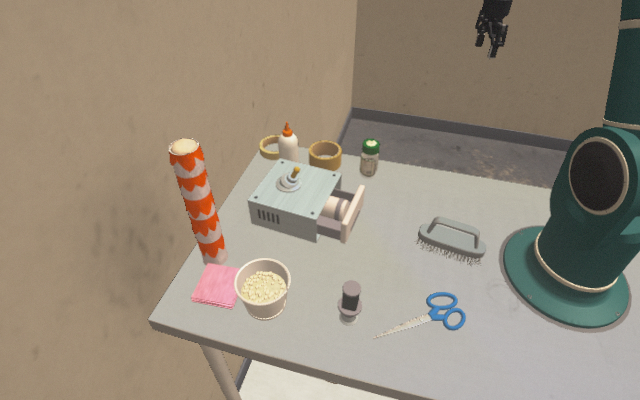

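View pics/top0.png

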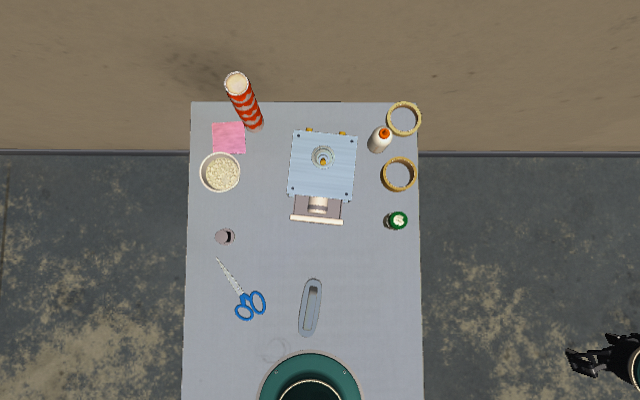

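The side view shows the unit with its drawer open towards the robot, the coupler at about (350,295), the jar at (370,155) and the tub at (264,288). In the top view the unit's corners are near (294,130), (358,135), (352,202) and (288,195), and the nipple is near (321,157).

```bash
cat > b.py <<'E'
from h import *
np.set_printoptions(precision=2,suppress=True)
print(np.array(viewer.camera_info('wrist')['hand_eye']),viewer.camera_info('wrist')['K'])
for n in ['top','side']:
    r=viewer.trace('filter_unit',n)[0]; print(n,r['box'],r['confidence'])
    if n=='top':
        cv2.imwrite('pics/m.png',r['mask']*255)
c=[(294,130),(358,135),(352,202),(288,195)]
P=np.array([onz('top',p,85) for p in c]); print(P,P.mean(0)); 
for a,b in [(0,1),(3,2),(3,0),(2,1)]: d=P[b]-P[a]; print(np.linalg.norm(d),np.degrees(np.arctan2(d[1],d[0])))
f=[onz('top',p,79) for p in [(290.5,219),(343,224.5)]]; print(f)
E
python3 b.py
```

```text
[[   0.     -0.95   -0.32   83.1 ]
 [   1.      0.      0.      0.68]
 [  -0.     -0.32    0.95 -143.16]
 [   0.      0.      0.      1.  ]] [[287.8    0.   317.46]
 [  0.   287.8  203.33]
 [  0.     0.     1.  ]]
top [288.0, 126.9, 69.0, 98.3] 0.81
side [249.2, 157.7, 114.7, 82.9] 0.89
[[ 724.08   44.12   85.  ]
 [ 711.3  -123.87   85.  ]
 [ 534.74 -106.69   85.  ]
 [ 552.46   58.61   85.  ]] [630.64 -31.96  85.  ]
168.47354617642205 -94.35103715908575
166.24594096221463 -96.12070349065499
172.22881819058378 -4.825126821923545
177.39612197228726 -5.556487211807405
[array([490.79,  51.97,  79.  ]), array([476.91, -83.59,  79.  ])][ WARN:0@0.644] global loadsave.cpp:1063 imwrite_ Unsupported depth image for selected encoder is fallbacked to CV_8U.
```

Call:
arm_command([
  {"tz": -12,"tx": 20,"ty": -35},
  {"tz": -12,"tx": 20,"ty": -35},
  {"tz": -12,"tx": 20,"ty": -35},
  {"tz": -12,"tx": 20,"ty": -35},
  {"tz": -10,"tx": 20,"ty": -35},
  {"tz": -10,"tx": 20,"ty": -35},
  {"tx": 20,"ty": -35},
  {"tx": 20,"ty": -35},
  {"tx": 20,"ty": -35},
  {"tx": 20,"ty": -35},
], fingers=255)

```text
schema error: expected keys tx, ty, tz, twist
```

Call:
arm_command([
  {"tx": 28,"ty": -33,"tz": -5,"twist": 0},
  {"tx": 28,"ty": -33,"tz": -5,"twist": 0},
  {"tx": 28,"ty": -33,"tz": -5,"twist": 0},
  {"tx": 28,"ty": -33,"tz": -5,"twist": 0},
  {"tx": 28,"ty": -33,"tz": -5,"twist": 0},
  {"tx": 28,"ty": -33,"tz": -5,"twist": 0},
  {"tx": 28,"ty": -33,"tz": -5,"twist": 0},
  {"tx": 28,"ty": -33,"tz": -5,"twist": 0},
  {"tx": 28,"ty": -33,"tz": -5,"twist": 0},
  {"tx": 28,"ty": -33,"tz": -5,"twist": 0},
  {"tx": 28,"ty": -33,"tz": -5,"twist": 0},
  {"tx": 28,"ty": -33,"tz": -5,"twist": 0},
  {"tx": 28,"ty": -33,"tz": -5,"twist": 0},
  {"tx": 28,"ty": -33,"tz": -5,"twist": 0},
  {"tx": 0,"ty": 0,"tz": 0,"twist": 0.12},
  {"tx": 0,"ty": 0,"tz": 0,"twist": 0.12},
  {"tx": 0,"ty": 0,"tz": 0,"twist": 0.12},
  {"tx": 0,"ty": 0,"tz": 0,"twist": 0.09},
], fingers=255)

```text
clock: 2.7
position: [424.2, -16.6, 301.4]
eef_rot: [180.0, -0.0, -5.7]
wrist_force: [0.1, 0.3, -0.3]
opening: 0.1
```

Call:
arm_command([
  {"tx": 0,"ty": -4,"tz": 42,"twist": 0},
  {"tx": 0,"ty": 0,"tz": 42,"twist": 0},
  {"tx": 0,"ty": 0,"tz": 42,"twist": 0},
  {"tx": 0,"ty": 0,"tz": 42,"twist": 0},
  {"tx": 0,"ty": 0,"tz": 42,"twist": 0},
  {"tx": 0,"ty": 0,"tz": 42,"twist": 0},
  {"tx": 20,"ty": 0,"tz": 0,"twist": 0},
  {"tx": 10,"ty": 0,"tz": 0,"twist": 0},
  {"tx": 10,"ty": 0,"tz": 0,"twist": 0},
  {"tx": 10,"ty": 0,"tz": 0,"twist": 0},
  {"tx": 10,"ty": 0,"tz": 0,"twist": 0},
  {"tx": 10,"ty": 0,"tz": 0,"twist": 0},
  {"tx": 10,"ty": 0,"tz": 0,"twist": 0},
])

```text
clock: 4.0
position: [505.0, -20.5, 49.5]
eef_rot: [180.0, -0.0, -5.5]
wrist_force: [-1.6, -0.5, 1.0]
opening: -0.0
```

Call:
arm_command([
  {"tx": 6,"ty": 0,"tz": 0,"twist": 0},
  {"tx": 6,"ty": 0,"tz": 0,"twist": 0},
  {"tx": 5,"ty": 0,"tz": 0,"twist": 0},
  {"tx": 4,"ty": 0,"tz": 0,"twist": 0},
  {"tx": 3,"ty": 0,"tz": 0,"twist": 0},
])

```text
clock: 4.5
position: [521.0, -22.0, 47.7]
eef_rot: [179.8, 0.9, -5.4]
wrist_force: [-65.0, 6.1, 38.1]
opening: 0.1
```

Call:
arm_command([
  {"tx": -8,"ty": 0,"tz": 0,"twist": 0},
  {"tx": -12,"ty": 0,"tz": 0,"twist": 0},
])

```text
clock: 4.7
position: [508.4, -20.4, 49.3]
eef_rot: [-180.0, -0.0, -5.4]
wrist_force: [0.4, 0.1, -0.8]
opening: 0.2
```

```bash
cat > c.py <<'E'
from h import *
np.set_printoptions(precision=1,suppress=True)
a=viewer.capture('side')[120:260,220:400]; b=viewer.capture('top')[100:250,240:400]
rs=[]
for n in ['side','top']:
    r=viewer.spot_point('drawer_front',n)
    print(n,r[:2])
    if r: rs.append(ray(n,r[0]['point']))
if len(rs)>1: print(tri(rs))
z=lambda m:cv2.resize(m,(400*m.shape[1]//m.shape[0],400),interpolation=cv2.INTER_CUBIC)
cv2.imwrite('pics/c1.png',np.hstack([z(a)[:,:400],z(b)[:,:400]]))
E
python3 c.py
```

```text
side [{'point': [334.0, 208.1], 'confidence': 0.6}]
top []
```

View pics/c1.png

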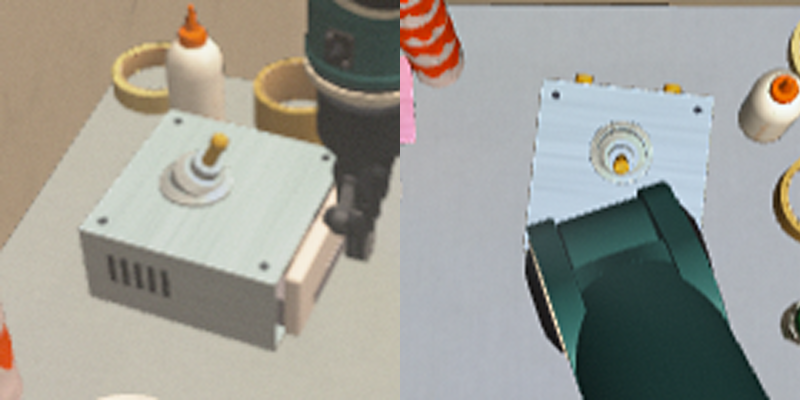

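Call:
arm_command([
  {"tx": -20,"ty": 0,"tz": 0,"twist": 0},
  {"tx": 0,"ty": 0,"tz": -45,"twist": 0},
  {"tx": 0,"ty": 0,"tz": -45,"twist": 0},
  {"tx": 0,"ty": 0,"tz": -45,"twist": 0},
  {"tx": 0,"ty": 0,"tz": -45,"twist": 0},
  {"tx": -8,"ty": -41,"tz": -5,"twist": 0},
  {"tx": -8,"ty": -41,"tz": -5,"twist": 0},
  {"tx": -8,"ty": -41,"tz": -5,"twist": 0},
  {"tx": -8,"ty": -41,"tz": -5,"twist": 0},
  {"tx": -8,"ty": -41,"tz": 0,"twist": 0},
  {"tx": -8,"ty": -41,"tz": 0,"twist": 0},
  {"tx": 0,"ty": 0,"tz": 0,"twist": 0},
], fingers=0)

```text
clock: 6.1
position: [462.8, 236.2, 249.9]
eef_rot: [-179.8, -0.0, -5.1]
wrist_force: [-1.0, -0.2, -0.2]
opening: 85.5
```

```bash
cat > d.py <<'E'
from h import *
np.set_printoptions(precision=1,suppress=True)
T=tool(); print(T[:3,3])
w=viewer.capture('wrist'); a=viewer.capture('side'); b=viewer.capture('top'); cv2.imwrite('pics/top1.png',b); cv2.imwrite('pics/side1.png',a)
for p in ['drawer_front','nipple_tip','coupler_grip','coupler_mouth']:
    rs=[]
    for n in ['side','top','wrist']:
        r=viewer.spot_point(p,n)
        if r: print(p,n,np.round(r[0]['point'],1),round(r[0]['confidence'],2)); rs.append(ray(n,r[0]['point'],T))
    if len(rs)>1: X,e=tri(rs); print('   ',X,np.round(e,1))
z=lambda m:cv2.resize(m,(400*m.shape[1]//m.shape[0],400),interpolation=cv2.INTER_CUBIC)[:,:400]
cv2.imwrite('pics/d0.png',w)
cv2.imwrite('pics/d1.png',np.hstack([z(a[140:260,230:380]),z(b[110:240,270:400])]))
E
python3 d.py
```

```text
[462.8 236.2 249.9]
drawer_front top [318.9 203.2] 0.95
drawer_front wrist [532.6  96.4] 0.63
    [536.  -22.6  39.2] [0.6 0.6]
nipple_tip side [296.8 168.4] 0.51
nipple_tip top [322.6 160. ] 0.53
    [630.3 -29.8 137.6] [4.2 4.2]
coupler_grip side [350.6 295. ] 0.93
coupler_grip top [222.2 237.3] 0.64
coupler_grip wrist [326.7 202. ] 0.72
    [442.8 227.1  81.1] [0.2 1.1 1. ]
coupler_mouth side [346.5 319.3] 0.75
coupler_mouth top [226.3 236.2] 0.48
coupler_mouth wrist [324.5 181.9] 0.74
    [445.7 230.3  -0.4] [1.  1.8 2.2]
```

View pics/d0.png

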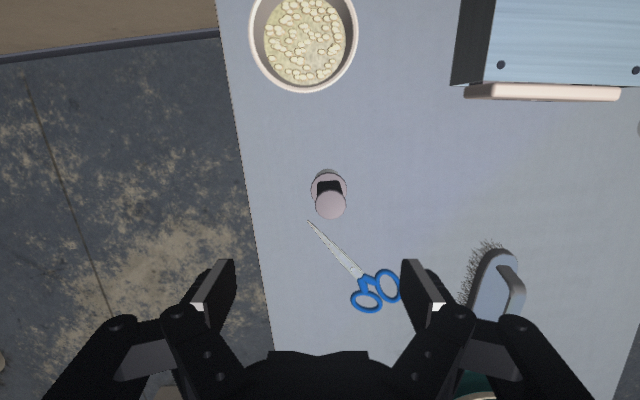

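View pics/d1.png

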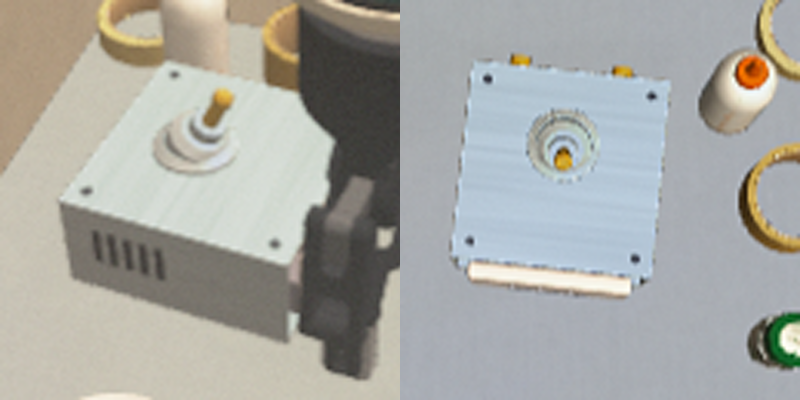

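Wrist view: the coupler is at (328,200) with its black grip roughly aligned to the image, and the drawer plate is at (465–620, 93). The top view shows the plate close against the unit's front. I'll zoom in on both.

Run:
```python
import cv2,numpy as np
w=cv2.imread('pics/d0.png')
cv2.imwrite('pics/e.png',np.hstack([cv2.resize(w[160:225,295:360],(400,400),interpolation=cv2.INTER_CUBIC),cv2.resize(w[60:125,445:510],(400,400),interpolation=cv2.INTER_CUBIC)]))
```

```text
(no output)
```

View pics/e.png

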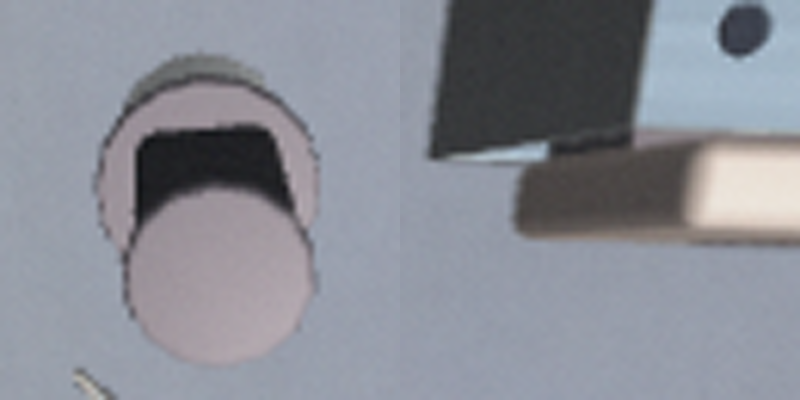

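Run:
```python
from h import *
np.set_printoptions(precision=1,suppress=True)
T=tool()
q=lambda x,y:((x-400)/6.154+445,y/6.154+60)
ux=np.array([np.cos(np.radians(-5.5)),np.sin(np.radians(-5.5))])
for nm,p,z in [('unit top corner',(635,130),85),('unit bottom corner',(430,158),0),('plate back top',(692,140),79),('plate front top',(690,240),79),('plate back bottom',(548,158),13),('plate front bottom',(517,236),13)]:
    X=onz('wrist',q(*p),z,T); print(nm,X,'along',X[:2]@ux)
# grip edge yaw: back edge of grip at flange top z=47
a=onz('wrist',(295+135/6.154,160+138/6.154),47,T); b=onz('wrist',(295+268/6.154,160+127/6.154),47,T); d=b-a
print(a,b,np.linalg.norm(d),np.degrees(np.arctan2(d[1],d[0])))
```

```text
unit top corner [556.1  55.4  85. ] along 548.2286810061959
unit bottom corner [556.8  51.7   0. ] along 549.3187160993403
plate back top [553.9  42.5  79. ] along 547.3063483135977
plate front top [538.1  41.4  79. ] along 531.6241844267378
plate back bottom [554.5  33.5  13. ] along 548.7012118612837
plate front bottom [540.   38.9  13. ] along 533.8306940866647
[458.2 231.5  47. ] [457.9 204.7  47. ] 26.769535337966445 -90.57816023718902
```

Run:
```python
from h import *
np.set_printoptions(precision=1,suppress=True)
T=tool()
q=lambda x,y:(x/6.154+295,y/6.154+160)
for p,z in [((219,275),103),((208,187),47),((98,187),47),((318,187),47),((125,275),103),((314,275),103)]: print(onz('wrist',q(*p),z,T))
print(proj('top',[[444,227,103],[444,221,103]]),T[:3,:3])
```

```text
[446.9 217.9 103. ]
[446.6 217.7  47. ]
[448.7 239.9  47. ]
[444.5 195.5  47. ]
[448.5 234.1 103. ]
[445.4 201.6 103. ]
[[220.2 237. ]
 [222.6 237. ]] [[ 1.  -0.1 -0. ]
 [-0.1 -1.   0. ]
 [-0.  -0.  -1. ]]
```

The plate's back edge lies flush with the unit's front to within about 1–2 mm, so the drawer is home. Next is the coupler, at about (446, 220) with its flats at about -1° yaw.

Call:
arm_command([
  {"tx": -8,"ty": 9,"tz": 30,"twist": -0.07},
  {"tx": -8,"ty": 8,"tz": 40,"twist": 0},
  {"tx": 0,"ty": 0,"tz": 40,"twist": 0},
  {"tx": 0,"ty": 0,"tz": 0,"twist": 0},
  {"tx": 0,"ty": 0,"tz": 0,"twist": 0},
], grip_force=25)

```text
clock: 7.35
position: [447.0, 215.2, 140.1]
eef_rot: [-180.0, 0.0, -1.4]
wrist_force: [0.5, 1.2, 1.3]
opening: 85.3
```

```bash
cat > f.py <<'E'
from h import *
np.set_printoptions(precision=1,suppress=True)
T=tool(); print(T[:3,3],observe()['eef_rot'])
w=viewer.capture('wrist'); cv2.imwrite('pics/f.png',w)
for p in ['coupler_grip','coupler_mouth']:
    r=viewer.spot_point(p,'wrist')
    if r: print(p,np.round(r[0]['point'],1),round(r[0]['confidence'],2),onz('wrist',r[0]['point'],74 if 'grip' in p else 0,T))
E
python3 f.py
```

```text
[447.  215.2 140.1] [-180.     0.    -1.4]
coupler_grip [302.7 222.2] 0.94 [444.4 226.6  74. ]
coupler_mouth [305.8 195.5] 0.76 [443.6 227.    0. ]
```

View pics/f.png

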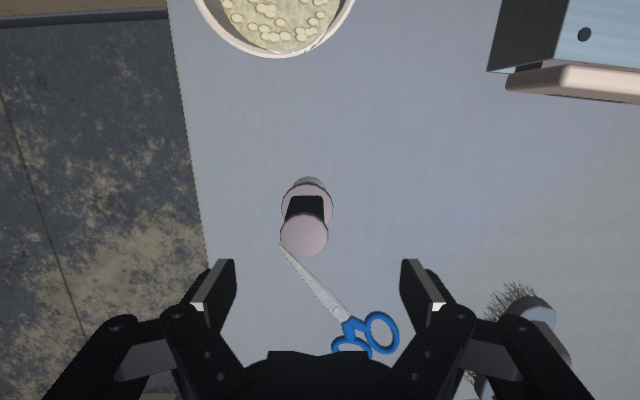

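The coupler's cap is at (304,235). Its grip edge is level, so the yaw matches and the jaws only need to shift 11 mm to the left.

Call:
arm_command([
  {"tx": -3,"ty": -11,"tz": 0,"twist": 0},
  {"tx": 0,"ty": 0,"tz": 30,"twist": 0},
  {"tx": 0,"ty": 0,"tz": 30,"twist": 0},
  {"tx": 0,"ty": 0,"tz": 26,"twist": 0},
  {"tx": 0,"ty": 0,"tz": 0,"twist": 0},
  {"tx": 0,"ty": 0,"tz": 0,"twist": 0},
])

```text
clock: 8.1
position: [444.3, 226.7, 54.3]
eef_rot: [-180.0, -0.0, -1.4]
wrist_force: [-0.0, -0.1, 1.2]
opening: 85.4
```

Call:
arm_command([
  {"tx": 0,"ty": 0,"tz": 0,"twist": 0},
  {"tx": 0,"ty": 0,"tz": 0,"twist": 0},
  {"tx": 0,"ty": 0,"tz": 0,"twist": 0},
  {"tx": 0,"ty": 0,"tz": 0,"twist": 0},
  {"tx": 0,"ty": 0,"tz": 0,"twist": 0},
  {"tx": 0,"ty": 0,"tz": 0,"twist": 0},
  {"tx": 0,"ty": 0,"tz": 0,"twist": 0},
  {"tx": 0,"ty": 0,"tz": 0,"twist": 0},
  {"tx": 0,"ty": 0,"tz": 0,"twist": 0},
  {"tx": 0,"ty": 0,"tz": 0,"twist": 0},
], fingers=255, grip_force=40)

```text
clock: 9.1
position: [444.5, 225.8, 53.8]
eef_rot: [-180.0, -0.0, -1.5]
wrist_force: [-1.4, -2.3, 8.7]
opening: 28.9
```

Call:
arm_command([
  {"tx": 0,"ty": 0,"tz": -35,"twist": 0},
  {"tx": 0,"ty": 0,"tz": -35,"twist": 0},
  {"tx": 0,"ty": 0,"tz": -30,"twist": 0},
  {"tx": 34,"ty": 30,"tz": 0,"twist": 0},
  {"tx": 34,"ty": 30,"tz": 0,"twist": 0},
  {"tx": 33,"ty": 30,"tz": 0,"twist": 0},
  {"tx": 33,"ty": 29,"tz": 0,"twist": 0},
  {"tx": 0,"ty": 0,"tz": 0,"twist": -0.14},
  {"tx": 0,"ty": 0,"tz": 0,"twist": -0.14},
  {"tx": 0,"ty": 0,"tz": 0,"twist": -0.14},
  {"tx": 0,"ty": 0,"tz": 0,"twist": -0.14},
  {"tx": 0,"ty": 0,"tz": 0,"twist": -0.14},
  {"tx": 0,"ty": 0,"tz": 0,"twist": -0.14},
  {"tx": 0,"ty": 0,"tz": 0,"twist": -0.14},
  {"tx": 0,"ty": 0,"tz": 0,"twist": -0.14},
  {"tx": 0,"ty": 0,"tz": 0,"twist": -0.14},
  {"tx": 0,"ty": 0,"tz": 0,"twist": -0.14},
  {"tx": 0,"ty": 0,"tz": 0,"twist": -0.1},
  {"tx": 0,"ty": 0,"tz": 30,"twist": 0},
  {"tx": 0,"ty": 0,"tz": 0,"twist": 0},
], grip_force=25)

```text
clock: 11.1
position: [573.5, 102.5, 120.6]
eef_rot: [-179.7, 0.1, 84.5]
wrist_force: [-1.8, -0.3, -2.2]
opening: 28.6
```

```bash
cat > g.py <<'E'
from h import *
import sys
np.set_printoptions(precision=1,suppress=True)
T=tool(); s=observe(); print(T[:3,3],s['eef_rot'],s['opening'],s['joint_pos'])
ims={}
for n in ['side','top','wrist']: ims[n]=viewer.capture(n); cv2.imwrite(f'pics/{sys.argv[1]}_{n}.png',ims[n])
G={}
for p in ['nipple_tip','coupler_grip','coupler_mouth','filter_unit']:
    rs=[]
    for n in ['side','top','wrist']:
        r=viewer.spot_point(p,n)
        if r: print(p,n,np.round(r[0]['point'],1),round(r[0]['confidence'],2)); rs.append(ray(n,r[0]['point'],T))
    if len(rs)>1: G[p],e=tri(rs); print('   ',G[p],np.round(e,1))
if 'coupler_mouth' in G:
    a=T[:3,:3].T@(G['coupler_mouth']-T[:3,3]); print('mouth in tool',a)
    g=np.array([0,0,-21]); d=a-g; print('tilt from tcp-grip',np.degrees(np.arctan2(d[0],d[2])),np.linalg.norm(d))
E
python3 g.py g1
```

```text
[573.5 102.5 120.6] [-179.7    0.1   84.5] 28.640596498643497 [ 25.7  37.7 -52.9 102.5  35.   58.1 -46.7]
coupler_grip side [302.  211.6] 0.81
coupler_grip wrist [315.2 283.6] 0.84
    [573.4  98.2 136.5] [0.4 0.4]
coupler_mouth side [301.9 236.1] 0.72
coupler_mouth wrist [316.3 221.1] 0.71
    [573.9 105.   68.9] [0. 0.]
filter_unit side [298.2 205.5] 0.94
filter_unit top [323.6 168.1] 0.89
filter_unit wrist [381.8 302.3] 0.77
    [634.1 -35.8   1.7] [8.6 3.4 9.2]
mouth in tool [ 2.6  0.4 51.7]
tilt from tcp-grip 2.025639894749853 72.72132282705572
```

Call:
arm_command([
  {"tx": -10,"ty": 0,"tz": 0,"twist": 0},
  {"tx": -8,"ty": 0,"tz": 0,"twist": 0},
  {"tx": -6,"ty": 0,"tz": 0,"twist": 0},
  {"tx": -5,"ty": 0,"tz": 0,"twist": 0},
  {"tx": -5,"ty": 0,"tz": 0,"twist": 0},
  {"tx": -5,"ty": 0,"tz": 0,"twist": 0},
])

```text
clock: 12.45
position: [571.4, 64.5, 123.4]
eef_rot: [180.0, -0.0, 84.5]
wrist_force: [0.4, 2.3, -1.2]
opening: 28.5
```

Call:
arm_command([
  {"tx": -4,"ty": 0,"tz": 0,"twist": 0},
  {"tx": -3,"ty": 0,"tz": 0,"twist": 0},
  {"tx": 0,"ty": 0,"tz": 0,"twist": 0},
])

```text
clock: 12.75
position: [570.7, 57.2, 123.3]
eef_rot: [-180.0, 0.0, 84.5]
wrist_force: [1.1, 2.1, -2.3]
opening: 28.7
```

```bash
python3 g.py g2
python3 - <<'E'
import cv2,numpy as np
a=cv2.imread('pics/g2_side.png')[160:260,250:350];b=cv2.imread('pics/g2_wrist.png')[:,120:520]
cv2.imwrite('pics/h.png',np.hstack([cv2.resize(a,(400,400),interpolation=cv2.INTER_CUBIC),b]))
E
```

```text
[570.7  57.2 123.3] [-180.     0.    84.5] 28.69193609592829 [ 30.9  36.6 -53.4 103.9  34.7  57.4 -42.3]
nipple_tip top [322.8 159. ] 0.46
nipple_tip wrist [424.2 393.4] 0.92
    [632.2 -29.9 141.3] [4. 4.]
coupler_grip side [308.5 198.3] 0.82
coupler_grip wrist [318.8 273.3] 0.75
    [572.6  55.8 134.8] [0.1 0.1]
coupler_mouth side [306.5 228. ] 0.85
coupler_mouth wrist [318.7 197.9] 0.77
    [574.   73.6  61. ] [0.6 0.6]
filter_unit side [297.7 208.2] 0.85
filter_unit top [323.8 168.7] 0.88
filter_unit wrist [386.1 267.9] 0.55
    [635.4 -36.4  -2.4] [4.8 1.4 5.1]
mouth in tool [16.6  1.7 62.3]
tilt from tcp-grip 11.269500926462783 84.92898548137242
```

View pics/h.png

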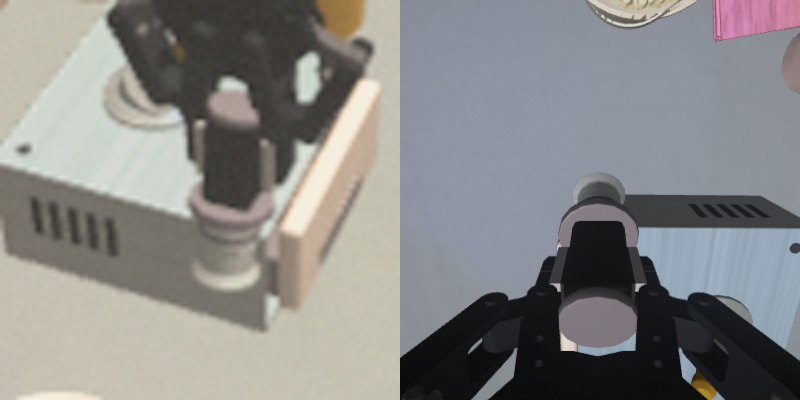

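The coupler is pivoting in the jaws as intended, about 13° so far. The bell rests on the wall edge and the force is low, so I'll continue.

Call:
arm_command([
  {"tx": -5,"ty": 0,"tz": 0,"twist": 0},
  {"tx": -5,"ty": 0,"tz": 0,"twist": 0},
  {"tx": -4,"ty": 0,"tz": 0,"twist": 0},
  {"tx": 0,"ty": 0,"tz": 0,"twist": 0},
])

```text
clock: 13.9
position: [569.3, 42.8, 123.2]
eef_rot: [-180.0, 0.0, 84.4]
wrist_force: [-0.6, 2.5, -1.9]
opening: 28.4
```

Call:
arm_command([
  {"tx": 10,"ty": 0,"tz": 0,"twist": 0},
  {"tx": 20,"ty": 0,"tz": 0,"twist": 0},
  {"tx": 20,"ty": 0,"tz": -30,"twist": 0},
  {"tx": 0,"ty": 0,"tz": -40,"twist": 0},
  {"tx": 0,"ty": 0,"tz": -40,"twist": 0},
  {"tx": 0,"ty": 0,"tz": 0,"twist": 0},
  {"tx": 0,"ty": 0,"tz": 0,"twist": 0},
], grip_force=60)

```text
clock: 14.6
position: [574.3, 93.9, 233.6]
eef_rot: [179.9, 0.0, 84.5]
wrist_force: [-0.3, -0.8, -2.4]
opening: 27.7
```

```bash
python3 g.py g3
python3 - <<'E'
import cv2,numpy as np
a=cv2.imread('pics/g3_side.png')[100:260,220:380];b=cv2.imread('pics/g3_wrist.png')[:,120:520]
cv2.imwrite('pics/h2.png',np.hstack([cv2.resize(a,(400,400),interpolation=cv2.INTER_CUBIC),b]))
E
```

```text
[574.3  93.9 233.6] [179.9   0.   84.5] 27.662907752738484 [ 30.9  30.3 -58.7  97.3  27.7  68.2 -40.5]
nipple_tip top [321.6 159.1] 0.55
coupler_grip side [299.  163.2] 0.71
coupler_grip wrist [315.8 273.9] 0.81
    [575.1 101.6 261. ] [0.7 0.7]
coupler_mouth side [296.7 202. ] 0.77
coupler_mouth wrist [316.1 194.3] 0.58
    [577.1 115.8 178.3] [0.4 0.4]
filter_unit side [295.  210.5] 0.93
filter_unit top [323.4 166.6] 0.75
filter_unit wrist [364.6 251. ] 0.96
    [638.6 -36.   -7.1] [0.1 4.6 4.6]
mouth in tool [22.2  0.6 55.3]
tilt from tcp-grip 16.187624700866763 79.47152240751528
```

View pics/h2.png

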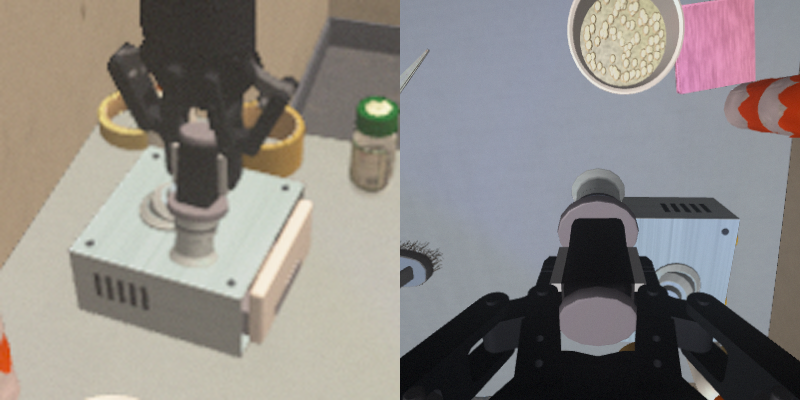

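```bash
cat > fit.py <<'E'
from h import *
from scipy.optimize import least_squares
K,D,_=cam('side') ; i=viewer.camera_info('wrist'); K=np.array(i['K']);D=np.array(i['D'],float);Q=np.linalg.inv(np.array(i['hand_eye']))
def pr(X): return cv2.projectPoints(X,cv2.Rodrigues(Q[:3,:3])[0],Q[:3,3],K,D)[0][:,0]
ph=np.linspace(0,2*np.pi,200)
def circ(r,h,p):  # h above mouth ; p=(theta deg,x0,z0) grip point in tool
    t=np.radians(p[0]); L=np.c_[r*np.cos(ph),r*np.sin(ph),np.full(200,-(h-74.))]  # tool z down = -coupler z
    x=L[:,0]*np.cos(t)+L[:,2]*np.sin(t); z=-L[:,0]*np.sin(t)+L[:,2]*np.cos(t)
    return pr(np.c_[x+p[1],L[:,1]+0.,z+p[2]])
def model(p): # mouth top row, flange top row, cap bottom row
    return np.array([circ(19.5,0,p)[:,1].min(),circ(23,47,p)[:,1].min(),circ(17,100,p)[:,1].max()])
def rng(p): return [np.ptp(circ(r,h,p)[:,0]) for r,h in [(19.5,0),(23,47),(17,100)]]
def fit(rows):
    s=least_squares(lambda p:np.r_[model(p)-rows,(p[2]+22)/8],[10,0,-21]); return s.x,s.fun,rng(s.x)
E
python3 - <<'E'
from fit import *
np.set_printoptions(precision=1,suppress=True)
for n in ['g1','g2','g3']:
    w=cv2.imread(f'pics/{n}_wrist.png'); c=w[:,314:323].mean(1).astype(int)
    g=np.abs(np.diff(c.astype(int),axis=0)).sum(1); print(n,[(r,int(g[r]),c[r+1].tolist()) for r in range(120,399) if g[r]>25])
for t in [0,14,16,20,25]: print(t,model([t,0,-21]),np.array(rng([t,0,-21])))
E
```

```text
g1 [(197, 27, [149, 138, 133]), (198, 97, [110, 108, 105]), (205, 57, [90, 89, 87]), (206, 50, [74, 72, 70]), (213, 32, [54, 50, 51]), (216, 37, [62, 57, 60]), (217, 130, [106, 99, 104]), (218, 77, [131, 124, 131]), (233, 34, [121, 115, 122]), (234, 249, [38, 35, 36]), (235, 39, [25, 23, 22]), (280, 31, [40, 37, 39]), (286, 61, [68, 63, 67]), (287, 119, [108, 101, 108]), (288, 55, [126, 119, 127]), (352, 82, [167, 156, 143]), (354, 100, [141, 128, 115]), (355, 301, [30, 27, 26]), (356, 31, [19, 16, 17])]
g2 [(171, 30, [146, 139, 134]), (172, 30, [131, 130, 128]), (180, 54, [114, 113, 110]), (181, 59, [94, 93, 91]), (182, 55, [76, 75, 72]), (195, 63, [47, 46, 44]), (197, 39, [54, 49, 49]), (202, 50, [74, 69, 72]), (203, 134, [118, 112, 119]), (204, 45, [134, 126, 134]), (219, 34, [120, 113, 120]), (220, 287, [24, 21, 21]), (286, 33, [39, 36, 38]), (295, 45, [76, 71, 76]), (296, 100, [110, 103, 110]), (297, 57, [129, 121, 130]), (347, 102, [180, 166, 147]), (354, 101, [139, 127, 113]), (355, 296, [31, 27, 25]), (356, 29, [19, 18, 17])]
g3 [(167, 36, [149, 142, 137]), (176, 54, [121, 120, 117]), (177, 59, [101, 100, 98]), (178, 60, [81, 80, 78]), (192, 87, [43, 40, 39]), (194, 45, [63, 56, 54]), (199, 27, [68, 63, 66]), (200, 90, [98, 92, 97]), (201, 117, [137, 130, 137]), (217, 189, [63, 58, 63]), (218, 113, [26, 23, 22]), (285, 28, [32, 30, 31]), (286, 36, [45, 41, 43]), (295, 38, [78, 72, 77]), (296, 98, [110, 104, 111]), (297, 64, [132, 124, 133]), (345, 59, [153, 147, 143]), (354, 91, [118, 113, 109]), (355, 258, [29, 27, 26]), (356, 27, [20, 18, 17])]
0 [198.4 218.  350.2] [52.9 79.  83.2]
14 [177.  212.1 351.5] [55.  80.6 81.4]
16 [174.1 211.6 351.3] [55.4 80.9 81.1]
20 [168.3 210.6 350.6] [56.3 81.5 80.4]
25 [161.3 209.9 349.3] [57.5 82.3 79.4]
```

Run:
```python
from fit import *
np.set_printoptions(precision=1,suppress=True)
for n,r in [('g1',[198,217.5,352]),('g2',[171.5,203,347]),('g3',[167.5,200.5,345.5])]:
    print(n,*fit(np.array(r)))
```

```text
g1 [ -0.1   1.2 -23.1] [-0.   0.  -0.  -0.1] [np.float64(53.53740512326357), np.float64(80.16681421941678), np.float64(84.93269383254471)]
g2 [ 11.9   6.9 -25.2] [-0.   0.1 -0.  -0.4] [np.float64(56.333156189232), np.float64(83.44212494170876), np.float64(86.23228717880721)]
g3 [ 13.4   8.  -25.5] [-0.   0.1 -0.  -0.4] [np.float64(56.81965725917303), np.float64(84.0216402256263), np.float64(86.50211230031289)]
```

Call:
arm_command([
  {"tx": 0,"ty": 0,"tz": 40,"twist": 0},
  {"tx": 0,"ty": 0,"tz": 40,"twist": 0},
  {"tx": 0,"ty": 0,"tz": 30,"twist": 0},
  {"tx": -20,"ty": 0,"tz": 0,"twist": 0},
  {"tx": -12,"ty": 0,"tz": 0,"twist": 0},
  {"tx": -7,"ty": 0,"tz": 0,"twist": 0},
  {"tx": -7,"ty": 0,"tz": 0,"twist": 0},
  {"tx": -6,"ty": 0,"tz": 0,"twist": 0},
  {"tx": 0,"ty": 0,"tz": 0,"twist": 0},
], grip_force=20)

```text
clock: 16.25
position: [569.5, 41.3, 123.8]
eef_rot: [180.0, -0.0, 84.5]
wrist_force: [0.7, 1.2, -0.2]
opening: 27.8
```

```bash
cat > t.py <<'E'
from fit import *
import sys
np.set_printoptions(precision=1,suppress=True)
T=tool(); s=observe(); print(T[:3,3],s['eef_rot'][2],s['wrist_force'],s['opening'])
w=viewer.capture('wrist'); cv2.imwrite(f'pics/{sys.argv[1]}_wrist.png',w)
c=w[:,314:323].mean(1).astype(int); g=np.abs(np.diff(c,axis=0)).sum(1)
print([(r,int(g[r]),c[r+1].tolist()) for r in range(120,399) if g[r]>40])
E
python3 t.py k1
```

```text
[569.5  41.3 123.8] 84.45709361694908 [ 0.7  1.2 -0.2] 27.829656874772322
[(160, 47, [132, 131, 128]), (161, 53, [114, 113, 111]), (162, 57, [95, 94, 92]), (180, 109, [41, 38, 38]), (182, 68, [71, 63, 60]), (183, 50, [84, 81, 79]), (185, 65, [61, 58, 59]), (192, 73, [97, 92, 98]), (193, 106, [133, 126, 134]), (209, 237, [39, 36, 37]), (210, 45, [24, 22, 21]), (302, 63, [96, 90, 97]), (303, 73, [121, 114, 121]), (341, 90, [181, 166, 147]), (354, 103, [139, 127, 113]), (355, 295, [31, 27, 26])]
```

Run:
```python
from fit import *
np.set_printoptions(precision=1,suppress=True)
w=cv2.imread('pics/k1_wrist.png'); print(w[145:160,318].tolist())
for m in (150,152): print(*fit(np.array([m,192.5,341])))
```

```text
[[163, 151, 144], [163, 149, 144], [163, 151, 145], [164, 150, 143], [164, 152, 146], [160, 149, 144], [143, 140, 136], [154, 153, 150], [155, 155, 151], [156, 155, 151], [153, 154, 149], [154, 154, 150], [157, 157, 152], [158, 156, 155], [156, 156, 154]]
[ 21.5  11.2 -26.8] [-0.   0.1 -0.1 -0.6] [np.float64(59.372631159926414), np.float64(86.63861045343572), np.float64(86.6959761733105)]
[ 20.   11.5 -26.9] [-0.   0.1 -0.1 -0.6] [np.float64(59.029473442053984), np.float64(86.43736509195452), np.float64(87.10751550653373)]
```

Call:
arm_command([
  {"tx": 12,"ty": 0,"tz": 0,"twist": 0},
  {"tx": 15,"ty": 0,"tz": 0,"twist": 0},
  {"tx": 0,"ty": 0,"tz": 0,"twist": 0},
])

```text
clock: 16.6
position: [571.6, 72.2, 123.5]
eef_rot: [180.0, -0.1, 84.7]
wrist_force: [-0.3, -0.1, -1.9]
opening: 28.2
```

```bash
python3 t.py k2;  python3 - <<'E'
import cv2
w=cv2.imread('pics/k2_wrist.png'); print(w[140:172,318].mean(1).astype(int).tolist())
E
```

```text
[571.6  72.2 123.5] 84.7050122465987 [-0.3 -0.1 -1.9] 28.23991310688574
[(176, 53, [119, 119, 116]), (177, 57, [100, 100, 97]), (178, 62, [80, 79, 76]), (192, 87, [42, 39, 38]), (194, 46, [61, 54, 52]), (200, 89, [94, 89, 95]), (201, 117, [134, 126, 135]), (217, 182, [61, 57, 61]), (218, 108, [25, 23, 23]), (296, 95, [108, 101, 108]), (297, 64, [129, 122, 130]), (345, 105, [179, 165, 147]), (354, 103, [141, 129, 114]), (355, 296, [32, 29, 27])]
[153, 154, 154, 153, 153, 154, 154, 154, 156, 155, 154, 154, 152, 152, 152, 155, 154, 154, 155, 152, 156, 154, 154, 153, 153, 152, 154, 151, 129, 140, 139, 139]
```

Run:
```python
from fit import *
np.set_printoptions(precision=1,suppress=True)
for n,rows in [('g1',(207,240,322)),('k1',(170,214,322)),('k2',(186,222,322))]:
    w=cv2.imread(f'pics/{n}_wrist.png').astype(int)
    for r in rows:
        c=w[r-1:r+2].mean(0).astype(int); g=np.abs(np.diff(c,axis=0)).sum(1); print(n,r,[(x,int(g[x])) for x in range(265,372) if g[x]>45])
def m6(p):
    A=[circ(19.5,0,p),circ(23,47,p),circ(17,103,p)]
    return np.array([A[0][:,1].min(),A[1][:,1].min(),A[2][:,1].max(),A[2][:,1].min()])
# add far edge of cap top (row where grip->cap transition) as fourth row
for n,r in [('g1',[198,217.5,352,287]),('g2',[171.5,203,347,296]),('k2',[167.5,200.5,345.5,296.5]),('k1',[151,192.5,341,303])]:
    s=least_squares(lambda p:m6(p)-r,[10,0,-21]); print(n,s.x,s.fun,[np.ptp(circ(a,b,s.x)[:,0]).round(1) for a,b in [(19.5,0),(23,47),(17,103)]])
```

```text
g1 207 [(338, 62), (339, 47)]
g1 240 [(282, 62), (292, 52), (293, 270), (341, 51), (342, 200), (343, 62), (353, 71), (354, 93)]
g1 322 [(277, 53), (278, 253), (355, 52), (356, 206)]
k1 170 [(290, 59), (298, 52), (299, 46), (345, 84)]
k1 214 [(276, 146), (278, 80), (290, 47), (291, 175), (292, 79), (342, 129), (343, 154), (356, 111), (358, 273)]
k1 322 [(278, 116), (279, 172), (355, 160), (356, 102)]
k2 186 [(299, 67), (300, 51), (343, 55), (344, 70)]
k2 222 [(278, 131), (279, 72), (292, 190), (293, 77), (341, 134), (342, 160), (354, 75), (355, 131)]
k2 322 [(278, 120), (279, 181), (355, 161), (356, 103)]
g1 [  1.1  -1.9 -17. ] [-0.4  0.5  0.1 -0.2] [np.float64(52.0), np.float64(77.1), np.float64(82.0)]
g2 [ 13.5   4.2 -19.1] [-0.5  0.6  0.2 -0.3] [np.float64(54.8), np.float64(80.3), np.float64(82.9)]
k2 [ 15.1   5.3 -19.4] [-0.5  0.7  0.2 -0.4] [np.float64(55.3), np.float64(80.8), np.float64(83.1)]
k1 [ 23.    8.8 -20.8] [-0.7  0.9  0.4 -0.6] [np.float64(57.8), np.float64(83.4), np.float64(83.2)]
```

Call:
arm_command([
  {"tx": -12,"ty": 0,"tz": 0,"twist": 0},
  {"tx": -9,"ty": 0,"tz": 0,"twist": 0},
  {"tx": -8,"ty": 0,"tz": 0,"twist": 0},
  {"tx": -7,"ty": 0,"tz": 0,"twist": 0},
  {"tx": 0,"ty": 0,"tz": 0,"twist": 0},
])

```text
clock: 17.15
position: [568.4, 31.2, 123.3]
eef_rot: [-180.0, 0.0, 84.4]
wrist_force: [0.5, 1.1, 0.9]
opening: 27.9
```

Call:
arm_command([
  {"tx": 0,"ty": 0,"tz": 0,"twist": 0},
  {"tx": 0,"ty": 0,"tz": 0,"twist": 0},
  {"tx": 0,"ty": 0,"tz": 0,"twist": 0},
  {"tx": 0,"ty": 0,"tz": 0,"twist": 0},
], grip_force=110)

```text
clock: 17.55
position: [568.3, 32.9, 123.2]
eef_rot: [-180.0, 0.0, 84.5]
wrist_force: [0.1, -0.2, -2.6]
opening: 27.2
```

```bash
cat >> fit.py <<'E'
def m4(p):
    A=[circ(19.5,0,p),circ(23,47,p),circ(17,103,p)]
    return np.array([A[0][:,1].min(),A[1][:,1].min(),A[2][:,1].max(),A[2][:,1].min()])
def auto(w):
    c=w[:,314:323].mean(1).astype(int); g=np.abs(np.diff(c,axis=0)).sum(1)
    l=c.sum(1)
    blk=[r for r in range(150,330) if l[r]<130]  # grip black
    fl=max(range(blk[0]-60,blk[0]),key=lambda r:0) if 0 else None
    return g,c
E
cat > t.py <<'E'
from fit import *
import sys
np.set_printoptions(precision=1,suppress=True)
T=tool(); s=observe(); print(T[:3,3],s['eef_rot'][2],s['wrist_force'],s['opening'])
w=viewer.capture('wrist'); cv2.imwrite(f'pics/{sys.argv[1]}_wrist.png',w)
c=w[:,314:323].mean(1).astype(int); g=np.abs(np.diff(c,axis=0)).sum(1)
print([(r,int(g[r])) for r in range(120,354) if g[r]>(18 if r<185 else 60)])
E
python3 t.py k3
```

```text
[568.3  32.9 123.2] 84.51866356776948 [ 0.1 -0.2 -2.6] 27.21539851068364
[(139, 30), (147, 22), (148, 39), (149, 38), (150, 57), (151, 39), (164, 20), (165, 24), (171, 116), (172, 31), (173, 33), (174, 80), (175, 46), (178, 60), (179, 26), (187, 94), (203, 178), (204, 101), (337, 112)]
```

Call:
arm_command([
  {"tx": 12,"ty": 0,"tz": 0,"twist": 0},
  {"tx": 15,"ty": 0,"tz": 0,"twist": 0},
  {"tx": 10,"ty": 0,"tz": 0,"twist": 0},
  {"tx": 0,"ty": 0,"tz": 0,"twist": 0},
])

```text
clock: 18.0
position: [571.7, 72.2, 123.5]
eef_rot: [180.0, -0.1, 84.7]
wrist_force: [-0.2, -0.9, -1.7]
opening: 27.2
```

```bash
python3 t.py k4
```

```text
[571.7  72.2 123.5] 84.68048787237629 [-0.2 -0.9 -1.7] 27.24394895105958
[(139, 29), (147, 20), (148, 39), (149, 44), (150, 51), (151, 44), (164, 22), (165, 23), (171, 112), (172, 35), (173, 28), (174, 84), (175, 49), (178, 64), (179, 27), (187, 96), (203, 178), (204, 110), (307, 62), (337, 125)]
```

With the grip at 110 N the tilt now holds after backing off the wall. Next I'll compute the tilt and locate the nipple.

Run:
```python
from fit import *
np.set_printoptions(precision=2,suppress=True)
for n,r in [('g1',[198,217.5,352,287]),('k4',[139.5,187.3,337.5,307])]:
    s=least_squares(lambda p:m4(p)-r,[10,0,-21]); p=s.x; t=np.radians(p[0]); print(n,p,s.fun,'mouth tool',p[1]+74*np.sin(t),p[2]+74*np.cos(t))
    s=least_squares(lambda p:(m4(p)-r)[:3],[10,0,-21]); p=s.x;print(p)
```

```text
g1 [  1.09  -1.93 -16.99] [-0.4   0.53  0.1  -0.25] mouth tool -0.5158155534970619 56.99354233807803
[  0.28  -0.94 -18.03]
k4 [ 28.11  11.37 -22.21] [-0.8   1.04  0.46 -0.67] mouth tool 46.23683363066838 43.060763891243944
[ 26.85  12.05 -22.43]
```

Call:
arm_command([
  {"tx": 0,"ty": 0,"tz": -45,"twist": 0},
  {"tx": 0,"ty": 0,"tz": -40,"twist": 0},
  {"tx": 0,"ty": 0,"tz": -40,"twist": 0.1},
  {"tx": 0,"ty": 0,"tz": 0,"twist": 0.14},
  {"tx": 0,"ty": 0,"tz": 0,"twist": 0.14},
  {"tx": 0,"ty": 0,"tz": 0,"twist": 0.14},
  {"tx": 0,"ty": 0,"tz": 0,"twist": 0.14},
  {"tx": 0,"ty": 0,"tz": 0,"twist": 0.14},
  {"tx": 0,"ty": 0,"tz": 0,"twist": 0.14},
  {"tx": 0,"ty": 0,"tz": 0,"twist": 0.14},
  {"tx": 0,"ty": 0,"tz": 0,"twist": 0.14},
  {"tx": 0,"ty": 0,"tz": 0,"twist": 0.14},
  {"tx": 0,"ty": 0,"tz": 0,"twist": 0.14},
  {"tx": 0,"ty": 0,"tz": 0,"twist": 0.073},
  {"tx": 0,"ty": 33,"tz": 0,"twist": 0},
  {"tx": 0,"ty": 33,"tz": 0,"twist": 0},
  {"tx": 0,"ty": 31,"tz": 0,"twist": 0},
  {"tx": 0,"ty": 0,"tz": 0,"twist": 0},
  {"tx": 0,"ty": 0,"tz": 0,"twist": 0},
  {"tx": 0,"ty": 0,"tz": 0,"twist": 0},
])

```text
clock: 20.05
position: [562.3, -26.1, 248.3]
eef_rot: [-180.0, 0.0, -5.6]
wrist_force: [0.3, 1.1, -1.3]
opening: 27.5
```

```bash
python3 g.py n1
python3 - <<'E'
import cv2,numpy as np
a=cv2.imread('pics/n1_side.png')[80:240,230:390];b=cv2.imread('pics/n1_wrist.png')[:,120:520]
cv2.imwrite('pics/n1.png',np.hstack([cv2.resize(a,(400,400),interpolation=cv2.INTER_CUBIC),b]))
E
```

```text
[562.3 -26.1 248.3] [-180.     0.    -5.6] 27.50160150163753 [  30.7   20.7  -38.9   99.4   14.2   65.  -108.1]
nipple_tip side [297.5 165.9] 0.56
nipple_tip wrist [315.8 127.2] 0.66
    [627.1 -32.2 142.4] [2.1 2.1]
coupler_grip side [318.9 117.6] 0.57
coupler_grip wrist [314.5 265.8] 0.77
    [575.5 -27.6 278.5] [2.6 2.6]
coupler_mouth side [304.1 145. ] 0.98
coupler_mouth wrist [316.1 162.5] 0.89
    [609.  -30.8 204.3] [1.8 1.8]
filter_unit side [299.4 211.6] 0.68
filter_unit wrist [316.1 115.9] 0.57
    [630.  -32.9  -6.2] [4. 4.]
mouth in tool [46.9  0.2 44.1]
tilt from tcp-grip 35.78631820412437 80.19326978985022
```

View pics/n1.png

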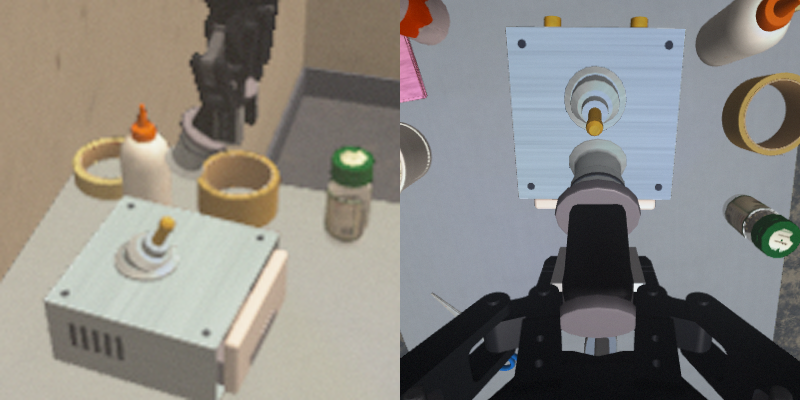

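The wrist view shows the tip at about (315,130) and the mouth at about (316,160), laterally aligned and with the unit square to the tool. I'll approach along the nipple's axis.

Call:
arm_command([
  {"tx": -9.4,"ty": 0,"tz": 4.4,"twist": 0},
  {"tx": 5.3,"ty": 0,"tz": 11.3,"twist": 0},
  {"tx": 5.3,"ty": 0,"tz": 11.3,"twist": 0},
  {"tx": 5.3,"ty": 0,"tz": 11.3,"twist": 0},
  {"tx": 5.3,"ty": 0,"tz": 11.3,"twist": 0},
  {"tx": 0,"ty": 0,"tz": 0,"twist": 0},
  {"tx": 0,"ty": 0,"tz": 0,"twist": 0},
])

```text
clock: 21.5
position: [574.1, -27.9, 198.3]
eef_rot: [-180.0, 0.0, -5.6]
wrist_force: [-1.0, 0.5, -2.2]
opening: 27.5
```

```bash
python3 g.py n2
python3 - <<'E'
import cv2,numpy as np
a=cv2.imread('pics/n2_side.png')[110:210,260:360];b=cv2.imread('pics/n2_wrist.png')[80:280,220:420]
cv2.imwrite('pics/n2.png',np.hstack([cv2.resize(a,(400,400),interpolation=cv2.INTER_CUBIC),cv2.resize(b,(400,400))]))
E
```

```text
[574.1 -27.9 198.3] [-180.     0.    -5.6] 27.53238438107485 [  29.    25.   -37.5  100.7   17.2   60.2 -110.2]
nipple_tip side [297.2 167.8] 0.53
nipple_tip top [224.5 173.9] 0.33
    [561.7 176.  313.4] [9.6 9.6]
coupler_grip side [312.2 139.1] 0.92
coupler_grip wrist [312.6 264.6] 0.58
    [588.3 -27.6 225.6] [0.6 0.6]
coupler_mouth side [298.6 159.9] 0.85
coupler_mouth wrist [316.1 163.6] 0.68
    [622.3 -32.3 160.5] [0.6 0.6]
filter_unit side [297.2 208. ] 0.75
mouth in tool [48.4 -0.3 37.8]
tilt from tcp-grip 39.48377563108559 76.12155556960822
```

View pics/n2.png

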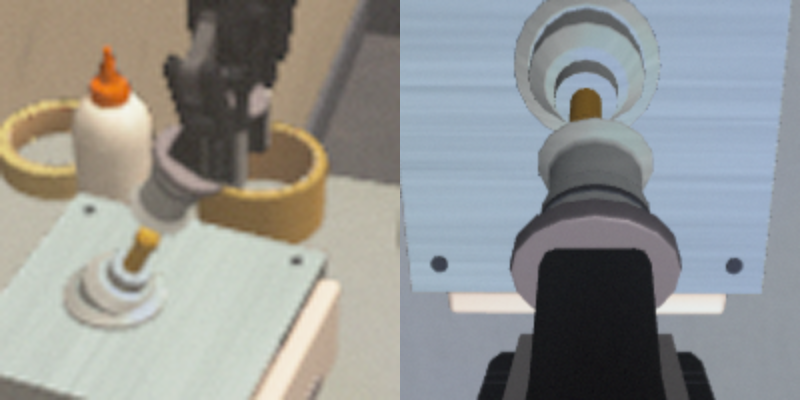

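The coupler's axis lines up with the nipple in the side view. In the wrist view the nipple (586) sits about 3 mm left of the mouth's centre (596), so I'll correct that and then advance.

Call:
arm_command([
  {"tx": 0,"ty": -2.5,"tz": 0,"twist": 0},
  {"tx": 2.1,"ty": 0,"tz": 4.5,"twist": 0},
  {"tx": 2.1,"ty": 0,"tz": 4.5,"twist": 0},
  {"tx": 2.1,"ty": 0,"tz": 4.5,"twist": 0},
  {"tx": 2.1,"ty": 0,"tz": 4.5,"twist": 0},
  {"tx": 2.1,"ty": 0,"tz": 4.5,"twist": 0},
  {"tx": 0,"ty": 0,"tz": 0,"twist": 0},
])

```text
clock: 22.95
position: [584.4, -26.4, 175.3]
eef_rot: [-180.0, 0.1, -5.6]
wrist_force: [-1.7, 0.8, -3.7]
opening: 27.2
```

Call:
arm_command([
  {"tx": 1.0,"ty": 0,"tz": 2.1,"twist": 0},
  {"tx": 0,"ty": 0,"tz": 0,"twist": 0},
])

```text
clock: 23.15
position: [585.4, -26.5, 173.7]
eef_rot: [-180.0, 0.1, -5.6]
wrist_force: [-2.0, 2.7, -6.0]
opening: 27.3
```

Call:
arm_command([
  {"tx": 1.0,"ty": 0,"tz": 2.1,"twist": 0},
  {"tx": 0,"ty": 0,"tz": 0,"twist": 0},
])

```text
clock: 23.35
position: [586.7, -26.6, 171.7]
eef_rot: [-180.0, 0.0, -5.6]
wrist_force: [-2.1, 4.0, -5.3]
opening: 27.5
```

Call:
arm_command([
  {"tx": 1.0,"ty": 0,"tz": 2.1,"twist": 0},
  {"tx": 0,"ty": 0,"tz": 0,"twist": 0},
])

```text
clock: 23.55
position: [587.8, -26.6, 169.8]
eef_rot: [-180.0, 0.0, -5.6]
wrist_force: [-4.6, 4.1, -0.4]
opening: 27.4
```

Call:
arm_command([
  {"tx": -0.9,"ty": -1.0,"tz": 0.4,"twist": 0},
  {"tx": -0.9,"ty": -0.5,"tz": 0.4,"twist": 0},
  {"tx": 0,"ty": 0,"tz": 0,"twist": 0},
])

```text
clock: 23.85
position: [586.5, -25.6, 169.4]
eef_rot: [180.0, -0.1, -5.6]
wrist_force: [-0.5, -0.7, 0.6]
opening: 27.5
```

Call:
arm_command([
  {"tx": 0.6,"ty": 0,"tz": 1.4,"twist": 0},
  {"tx": 0,"ty": 0,"tz": 0,"twist": 0},
])

```text
clock: 24.05
position: [587.1, -25.6, 167.9]
eef_rot: [180.0, -0.0, -5.6]
wrist_force: [-1.4, -1.3, 5.0]
opening: 27.2
```

```bash
python3 - <<'E'
from h import *
for i in range(6):
    viewer.capture('side'); print(np.round(observe()['wrist_force'],1))
E
python3 g.py p1
```

```text
[-1.4 -1.4  5.3]
[-1.9 -1.2  5.3]
[-1.6 -2.1  5.6]
[-1.2 -2.4  5. ]
[-1.1 -1.7  5.8]
[-0.9 -0.9  4.9]
[587.1 -25.6 167.9] [180.   -0.   -5.6] 27.809803033073546 [  27.3   28.2  -36.3  100.5   19.4   57.7 -112. ]
coupler_grip side [307.2 149.9] 0.88
coupler_grip wrist [315.6 267.8] 0.9
    [599.7 -26.6 196. ] [0.8 0.8]
coupler_mouth side [292.3 172.7] 0.63
coupler_mouth top [390.3 222.8] 0.33
coupler_mouth wrist [315.5 165.3] 0.89
    [586.2 -97.4 100.8] [ 72.7 147.5  80.8]
filter_unit side [299.1 208.1] 0.83
filter_unit wrist [314.6 142. ] 0.64
    [630.7 -30.    8. ] [5.4 5.4]
mouth in tool [ 6.2 71.5 67.2]
tilt from tcp-grip 4.013446628685329 113.68923606960422
```

The force is now about 7 N along the axis, so the tip is on the bottom of the bore and roughly 1.5 mm pressed. I'll press on through the snap.

Call:
arm_command([
  {"tx": 0.85,"ty": 0,"tz": 1.8,"twist": 0},
  {"tx": 0,"ty": 0,"tz": 0,"twist": 0},
])

```text
clock: 25.3
position: [587.9, -25.7, 166.0]
eef_rot: [180.0, -0.0, -5.6]
wrist_force: [-0.5, -2.3, 5.0]
opening: 27.4
```

Call:
arm_command([
  {"tx": 0.85,"ty": 0,"tz": 1.8,"twist": 0},
  {"tx": 0,"ty": 0,"tz": 0,"twist": 0},
])

```text
clock: 25.5
position: [588.7, -25.7, 164.2]
eef_rot: [180.0, -0.0, -5.6]
wrist_force: [0.3, -2.2, 4.7]
opening: 27.7
```

Call:
arm_command([
  {"tx": 0.85,"ty": 0,"tz": 1.8,"twist": 0},
  {"tx": 0,"ty": 0,"tz": 0,"twist": 0},
])

```text
clock: 25.7
position: [589.4, -25.6, 162.2]
eef_rot: [-180.0, -0.0, -5.6]
wrist_force: [-1.4, -1.5, 2.0]
opening: 27.2
```

Call:
arm_command([
  {"tx": 0.85,"ty": 0,"tz": 1.8,"twist": 0},
  {"tx": 0,"ty": 0,"tz": 0,"twist": 0},
])

```text
clock: 25.9
position: [590.2, -25.7, 160.4]
eef_rot: [-180.0, 0.0, -5.6]
wrist_force: [-1.6, -0.7, 5.3]
opening: 27.4
```

The force followed the expected curve: about 7 N, a drop to about 4 N, then rising again. That means the nipple snapped. I'll go about 2 mm further.

Call:
arm_command([
  {"tx": 0.85,"ty": 0,"tz": 1.8,"twist": 0},
  {"tx": 0,"ty": 0,"tz": 0,"twist": 0},
  {"tx": 0,"ty": 0,"tz": 0,"twist": 0},
])

```text
clock: 26.2
position: [590.9, -25.8, 158.7]
eef_rot: [180.0, 0.0, -5.6]
wrist_force: [-3.4, -1.5, 6.2]
opening: 27.6
```

Run:
```python
from h import *
F=[]
for i in range(8):
    w=viewer.capture('wrist'); F.append(observe()['wrist_force'])
F=np.array(F); print(F.mean(0).round(2),F.std(0).round(2)); u=np.radians(-5.6); n=np.array([-.4226*np.cos(u),-.4226*np.sin(u),.9063])
print('axial',(F.mean(0)-np.array([-.3,.3,-2]))@n, observe()['clock'],observe()['position'])
s=viewer.capture('side'); t=viewer.capture('top')
print([(n,viewer.spot_point('drawer_front',n)[:1],viewer.spot_point('coupler_mouth',n)[:1]) for n in ['side','wrist']])
z=lambda m:cv2.resize(m,(400,400),interpolation=cv2.INTER_CUBIC)
cv2.imwrite('pics/q_wrist.png',w); cv2.imwrite('pics/q.png',np.hstack([z(s[110:230,260:380]),z(w[80:280,220:420])]))
```

```text
[-2.61 -1.4   7.17] [0.6  0.54 0.48]
axial 9.214199682749594 26.6 [590.92526908 -25.73337163 158.76118564]
[('side', [{'point': [336.0, 209.2], 'confidence': 0.96}], [{'point': [291.5, 176.6], 'confidence': 0.86}]), ('wrist', [], [{'point': [314.4, 163.1], 'confidence': 0.63}])]
```

View pics/q.png

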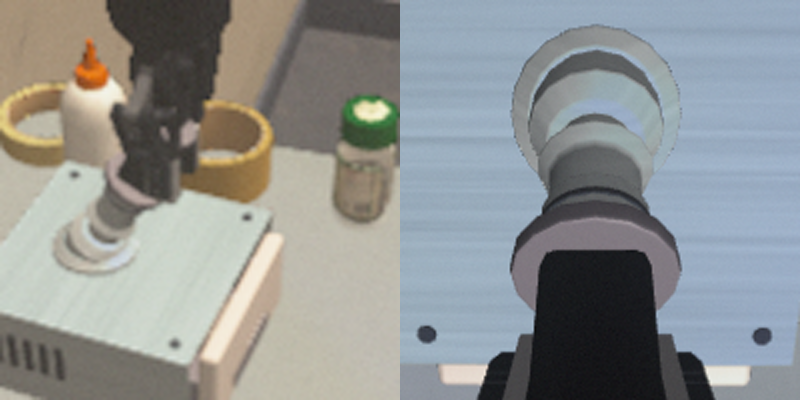

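The coupler sits on the nipple with its axis along it, and the axial force is about 9.2 N (about 10 mm pressed). One more millimetre puts it mid-window, then I'll check again.

Call:
arm_command([
  {"tx": 0.5,"ty": 0,"tz": 1.1,"twist": 0},
  {"tx": 0,"ty": 0,"tz": 0,"twist": 0},
  {"tx": 0,"ty": 0,"tz": 0,"twist": 0},
  {"tx": 0,"ty": 0,"tz": 0,"twist": 0},
])

```text
clock: 27.3
position: [591.4, -25.8, 157.7]
eef_rot: [180.0, 0.0, -5.6]
wrist_force: [-2.6, -0.9, 6.8]
opening: 27.5
```

Run:
```python
from fit import *
np.set_printoptions(precision=1,suppress=True)
F=[]
for i in range(10): w=viewer.capture('wrist'); F.append(observe()['wrist_force'])
F=np.array(F); print(F.mean(0)); u=np.radians(-5.6); n=np.array([-.4226*np.cos(u),-.4226*np.sin(u),.9063])
s=observe(); print('axial',(F.mean(0)-np.array([-.3,.3,-2]))@n,s['clock'],s['position'],s['opening'])
c=w[:,314:323].mean(1).astype(int); g=np.abs(np.diff(c,axis=0)).sum(1)
print([(r,int(g[r])) for r in range(130,354) if g[r]>(25 if r<180 else 60)])
```

```text
[-3.  -1.6  7.3]
axial 9.46452858483094 27.8 [591.4 -25.8 157.7] 27.317079760732845
[(136, 45), (137, 172), (139, 41), (140, 109), (141, 36), (149, 39), (150, 42), (151, 48), (152, 45), (172, 85), (173, 61), (175, 80), (176, 60), (179, 61), (187, 62), (188, 129), (204, 235), (306, 74)]
```

```bash
python3 -c "
from plant import order
print(order.close_job())"
```

```text
the job is handed in; nothing more can be done
None
```

The drawer is pushed home, and the vent coupler is pressed onto the nipple with the nipple snapped down. I handed in at about 27.8 s, still gripping the coupler at 110 N and pressing.

**How it was done**
- **Drawer:** I pushed it in with the shut fingers. The push ended against a stop with a brief 65 N at the wrist, below the 120 N limit. The fingers made that contact, but I did not separately confirm that the gripper body touched nothing.
- **Coupler:** The tool can't tilt, so I pivoted the coupler in the jaws against the unit's side wall to match the nipple's lean. My first try at 25 N grip fell back to about 13°. Tightening to 110 N while it was still against the wall held it.
- **Pressing:** I went down along the nipple's axis and corrected a sideways offset of a few millimetres on the way.

**Last checks**
- **Drawer seated:** In a wrist picture taken after the push, the back of the front plate was flush with the unit's front, within about 1–2 mm. Later side views still show it closed.
- **Nipple snapped:** The axial force went from about 7 N down to about 4 N, then up to about 9.5 N, which matches the expected curve.
- **Press depth:** The force suggests about 10.7 mm, while the arm's travel suggests up to about 12.8 mm. They don't quite agree, but both lie inside the 10–13 mm window.
- **Coupler tilt:** It measured about 27°, against the nipple's 25°, and was unchanged under load.
- **Jar and tub:** I never went near the jar, but I passed close to the tub. I did not measure either one again at the end.

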